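# Zero the length gauge and set it to the marker

## Task

Zero the length gauge: slide the blue carriage fully home against the red stop block, and while it is there twist the yellow knob on the readout box clockwise to its stop, hold it a moment and let it spring all the way back. Then slide the carriage until its black pointer is in line with the tip of the orange marker, to within 5 mm. Turn the knob only while the carriage is home, and leave the other things on the counter where they are.

Things in the scene. Friction and masses are not known exactly. Their poses are not given: they have to be found in the camera images.
- rail: fixed aluminium rail of the length gauge, 400 mm long along its y, 74 mm wide, top 26 mm high; origin under its centre on the table. Red home stop block (52 mm high) at its +y end, grey block (52 mm high) at its -y end
- carriage (a joint): travel of the blue carriage along the rail, m: 0 = fully home against the red block, grows towards the rail's -y, up to 0.28; it stays where it is left, about 2.5 N of friction
- carriage_grip (a point): point in the upright fin of the blue carriage at which to grip it, 80 mm above the table; axes as the rail's. The fin is 60 mm along x, 18 mm thick along y (grip across y), from 54 mm (the top of the saddle, 78 x 50 mm) to 101 mm above the table
- carriage_pointer (a point): end of the carriage's black pointer, 4 mm wide, on its +x side (away from the robot), 50 mm above the table; axes as the rail's, 53 mm along x from the fin's centre
- marker: fixed orange marker block beyond the rail, 30 x 36 mm, 50 mm high; origin on the table under its narrow 4 mm tip, which points to the carriage; axes as the rail's
- marker_tip (a point): end of the orange marker's tip, 50 mm above the table; axes as the rail's; the pointer is in line with it when they are equal along y
- readout: fixed grey readout box, 100 x 130 x 60 mm high, origin under its centre; knob on its top, on the vertical axis through the origin, with a printed arc of dots from green (rest) to red (stop)
- knob (a joint): turn of the yellow knob, rad: 0 at rest, grows clockwise seen from above to its stop at 1.2; a spring (0.06 to 0.18 N m) returns it to 0
- knob_grip (a point): point on the knob's axis at which to grip it, 91 mm above the table; its axes turn with the knob. The bar grip is 64 mm along x, 16 mm thick along y (grip across y), from 67 mm (the top of a 68 mm wide disc) to 103 mm above the table; at rest x is the box's x
- tub: white tub with orange lid, 112 mm wide, 110 mm high, origin under its centre; leave it alone
- tape: roll of yellow tape lying flat in front of the gauge, 96 mm wide, 50 mm high, origin under its centre; leave it alone
- tape_b: second roll of yellow tape to the right, 96 mm wide, 50 mm high, origin under its centre; leave it alone
- float: orange and white plasterer's float, 240 x 100 mm, 69 mm high, origin under its centre; leave it alone
- trowel: steel trowel with blue handle, 240 x 110 mm, 67 mm high, origin under its centre; leave it alone
- elbow: grey pipe elbow, legs of 82 mm along its +x and +y, 60 mm high, origin under the corner; leave it alone
There are look-alikes about, which are no part of the job. Leave any purple or turquoise look-alike of the readout alone. Several things look just like the marker: the one meant starts farthest to the robot's right.

How it is judged:
By the outcome, as a careful person would: the job done as asked, in the order asked, and still so for the second after the job is handed in, with the robot touching nothing.
It also fails if it takes over 72 s, if anything falls off the work surface, if the arm or the gripper's body presses on something with over 40 N, if the wrist force passes 120 N, or if a joint passes its speed limit or range.

## Robot

A 7-joint arm with a two-finger parallel gripper is mounted at the origin on the work surface. World frame = base frame: x ahead of the robot, y to its left, z up, the work surface at z = 0. Lengths are in m, angles in rad, forces in N, time in s.
With the tool pointing down it reaches from about 0.35 to 0.9 m from the base axis. Payload 8.1 kg.
Tool frame: the origin (TCP) lies midway between the tips of the shut fingers; the grasp point (between the pads) lies 19 mm behind it; z points along the fingers, y is the line along which they close (so a half turn about z gives the same grasp; the last joint's range is limited). The gripper opens to 92 mm and grips with 3 to 60 N. Pads are 19 mm wide; open, the fingers measure 130 mm over their backs; the gripper's body (75 mm by 190 mm) begins 47 mm behind the grasp point.
Start: joints at [-1.28, 0.434, 0.025, 1.573, -0.012, 1.134, -0.075], TCP at [0.24, 0.577, 0.227] pointing down, gripper open.
Joint ranges: [-2.62, 2.62], [-0.44, 2.09], [-1.27, 1.32], [0.08, 2.57], [-1.32, 4.46], [0.12, 2], [-2.74, 2.74]. Speed limits (rad/s): [2.22, 2.22, 3.01, 3.01, 3.14, 3.14, 3.14].

## Interface

Orientations are given as a rotation vector (axis times angle).
In Python, from cell import observe, cams, job gives the robot as it stands. The module is installed in compiled form; this text tells all that it offers.
- The arm moves only by the tool step_arm, never from a script. Its argument "steps" is a list of rows, each a list of 6 numbers: the shift along the world's x, y, z in mm, then the turn, a rotation vector about the world's x, y, z in rad. In form: [[dx, dy, dz, rx, ry, rz], ...]. A call has 1 to 20 rows; each row shifts and turns the commanded pose from where the row before left it; what a row does not reach is not made up. A row lasts 1/12 s, in which the tool goes at most 41.7 mm and 7.16 degrees, less where a joint would pass 70% of its speed; a pose out of reach is approached as far as the arm can. A call with a gripper value outside its range is refused whole. "gripper" is the opening, from 0 (shut) to 1 (fully open), set as the call begins (left out, the last holds). The fingers move at their own pace and stop on an object; "force" is the grip in N (left out, the last holds). Time passes only in rows, so rows that do not move let the fingers close. It gives the time, the measured TCP pose, the force, the opening and the grip force at its end, in the units of the state.
- observe(): the state, without advancing time (a new reading comes with each control period).
- cams.get_image(name): name is "scene" or "top" or "wrist"; returns the picture (400x640x3 uint8, red, green, blue); there is no depth.
- cams.get_calibration(name): a dict with "fov_y" (degrees; the focal length in pixels is half the picture's height over the tangent of half this angle, whatever the lens; pixels are square), "cx", "cy" (the principal point, pixels), "world_to_cam" (4x4, takes a point from world to camera coordinates). Camera axes: x right, y up, looking along -z (the intrinsics and any distortion apply to the point x, -y, -z); pixel columns grow to the right and rows downward; lengths in m; the calibration is good to about 2 mm. A picture is of the moment at which its call begins: read the wrist's pose just before it. get_calibration takes no time and is no camera call; for the wrist camera it gives the pose at the moment of the call.
- job.sign_off(): hands the job in; it is judged then, once.
The state is a dict: "clock": time; "joints": joint angles; "dq": joint speeds; "joint_efforts": joint torques, N m; "position": TCP position; "ee_rot": TCP orientation; "force": force on the tool from outside, world axes, zero at the start; "ft_torque": the same for the moment, N m; "width": opening from 0.0 (shut) to 1.0 (fully open); "gripper_force": force on a finger pad.
Only numpy, scipy, OpenCV 4.12 (cv2) and the standard library are available. Lean on these libraries where they do the work, as an engineer would, in place of code of your own. Each camera call takes 0.05 s, during which the arm holds its last target. There are 200 camera calls.

## Working session

There is one attempt and no reset: what is moved stays moved. The work goes in short steps, Python scripts to look and compute and a tool call to move; the robot and the scene stay as the last step left them, time stands still between calls to the robot, and variables do not carry over. Pictures are saved under pics/ and viewed, at most 10 in all, crops included, and the job is handed in when it is done.

Besides the shell and the picture viewer there is one more tool, called in YAML: its name, and indented under it one key for each argument. step_arm: Moves the arm, as the interface text tells. Its arguments: {"type":"object","properties":{"steps":{"type":"array","items":{"type":"array","items":{"type":"number"}}},"gripper":{"type":"number"},"force":{"type":"number"}},"required":["steps"]}

```bash
mkdir -p pics
python3 - <<'E'
from cell import observe,cams,job
import cv2,json,numpy as np
s=observe();print(s['clock'],s['position'],s['ee_rot'],s['width'])
for n in ['scene','top']:
    c=cams.get_calibration(n);print(n,{k:(np.round(v,4).tolist()) for k,v in c.items() if not isinstance(v,str)})
    cv2.imwrite(f'pics/{n}0.png',cams.get_image(n)[:,:,::-1])
E
```

```text
0.0 [0.23966759 0.57665787 0.22594272] [-6.14663154e-01 -3.08070614e+00  2.49950256e-03] 1.0003470699954693
scene {'fov_y': 56.2328, 'cx': 316.6461, 'cy': 195.3068, 'world_to_cam': [[-0.2699, 0.9627, 0.0194, 0.1027], [-0.6005, -0.184, 0.7782, 0.2324], [0.7527, 0.1983, 0.6277, -1.5084], [0.0, 0.0, 0.0, 1.0]]}
top {'fov_y': 49.2836, 'cx': 316.1714, 'cy': 208.7598, 'world_to_cam': [[-0.0287, -0.9995, -0.0109, 0.048], [0.9865, -0.0301, 0.1613, -0.5234], [-0.1615, -0.0061, 0.9869, -1.2896], [0.0, 0.0, 0.0, 1.0]]}
```

View pics/top0.png

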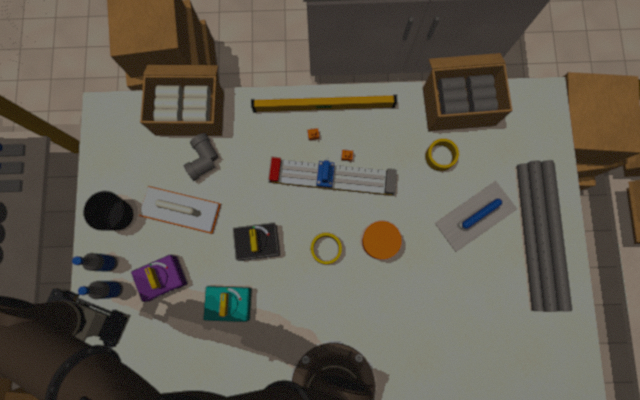

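View pics/scene0.png

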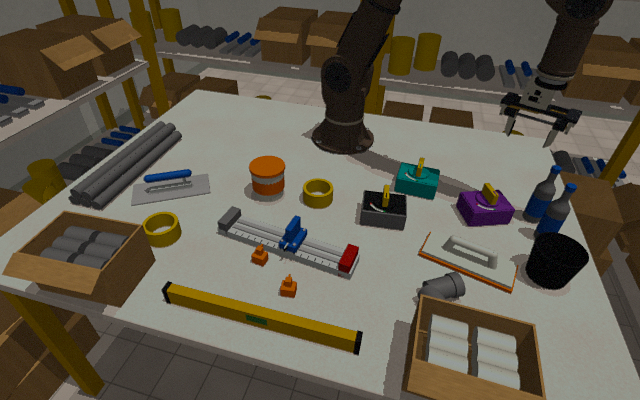

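```bash
cat > h.py <<'E'
from cell import observe,cams,job
import cv2,numpy as np
def ray(c,u,v):
    f=200/np.tan(np.radians(c['fov_y'])/2);M=np.array(c['world_to_cam'])
    x,y=(u-c['cx'])/f,(v-c['cy'])/f
    d=c.get('distortion')
    if d is not None:
        K=np.array([[f,0,c['cx']],[0,f,c['cy']],[0,0,1.]])
        x,y=cv2.undistortPoints(np.array([[[u,v]]],float),K,np.array(d,float))[0,0]
    R=M[:3,:3];return -R.T@M[:3,3],R.T@np.array([x,-y,-1])
def pt(c,u,v,z):
    o,d=ray(c,u,v);return o+d*(z-o[2])/d[2]
def tri(*rs):
    A=0;b=0
    for o,d in rs:
        d=d/np.linalg.norm(d);P=np.eye(3)-np.outer(d,d);A=A+P;b=b+P@o
    return np.linalg.solve(A,b)
def proj(c,p):
    f=200/np.tan(np.radians(c['fov_y'])/2);q=np.array(c['world_to_cam'])@np.r_[p,1]
    return c['cx']+f*q[0]/-q[2],c['cy']+f*q[1]/q[2]
def blobs(im,lo,hi,amin=15,box=None):
    h=cv2.cvtColor(im,cv2.COLOR_RGB2HSV);m=cv2.inRange(h,np.array(lo),np.array(hi))
    if box: k=np.zeros_like(m);x0,y0,x1,y1=box;k[y0:y1,x0:x1]=255;m&=k
    n,l,s,ce=cv2.connectedComponentsWithStats(m)
    out=[]
    for i in range(1,n):
        if s[i,4]>=amin:
            cs=cv2.findContours((l==i).astype(np.uint8),0,2)[0]
            out.append((int(s[i,4]),ce[i].round(1),s[i,:4],cv2.minAreaRect(cs[0])))
    return out
E
python3 - <<'E'
from h import *
c=cams.get_calibration('top');print({k:v for k,v in c.items() if k!='world_to_cam'}, cams.get_calibration('wrist').keys())
im=cv2.imread('pics/top0.png')[:,:,::-1].copy()
for n,lo,hi,z,box in [('red',(0,150,80),(5,255,255),.052,(250,140,300,200)),('blue',(100,120,60),(125,255,255),.09,(300,150,350,200)),('grey',(0,0,40),(180,60,140),.052,(375,160,405,200)),('mark',(5,150,80),(18,255,255),.05,(300,120,360,165)),('knob',(22,140,100),(32,255,255),.1,(230,220,282,265)),('box',(0,0,20),(180,90,85),.06,(225,215,290,268)),('tapes',(22,140,100),(32,255,255),.05,(300,130,470,270)),('tub',(5,150,80),(18,255,255),.11,(350,210,410,270))]:
    for b in blobs(im,lo,hi,15,box):
        r=b[3];print(n,b[0],b[1],b[2],pt(c,*b[1],z).round(3),np.round(r[1],1),round(r[2],1))
cv2.imwrite('pics/crop.png',cv2.resize(im[120:270,225:415,::-1],None,fx=4,fy=4,interpolation=2))
E
```

```text
{'fov_y': 49.283609328652105, 'cx': 316.1714360156188, 'cy': 208.75982844106287} dict_keys(['fov_y', 'cx', 'cy', 'world_to_cam'])
red 189 [274.6 168.5] [269 158  12  22] [0.653 0.157 0.052] [ 8.8 21.9] 6.7
blue 315 [325.3 173.6] [317 161  17  26] [0.622 0.002 0.09 ] [14.9 25.1] 7.1
grey 1171 [389.6 179.2] [375 160  30  40] [ 0.608 -0.195  0.052] [39. 29.] 90.0
mark 89 [312.9 133.1] [308 129  11  10] [0.763 0.036 0.05 ] [ 9. 10.] 90.0
mark 91 [346.9 154.5] [342 150  11  10] [ 0.691 -0.068  0.05 ] [10.6  8.3] 8.1
knob 99 [252.9 240. ] [250 229   7  22] [0.429 0.218 0.1  ] [21.   4.9] 84.3
box 1271 [257.  242.7] [233 223  48  38] [0.425 0.212 0.06 ] [34.4 45.7] 82.6
tapes 229 [443.4 153. ] [428 139  31  29] [ 0.686 -0.366  0.05 ] [28. 30.] 90.0
tapes 266 [326.  248.4] [311 233  31  31] [0.402 0.007 0.05 ] [30. 30.] 90.0
tub 1160 [381.6 239.9] [363 221  39  38] [ 0.418 -0.152  0.11 ] [37.5 37.5] 45.0
```

View pics/crop.png

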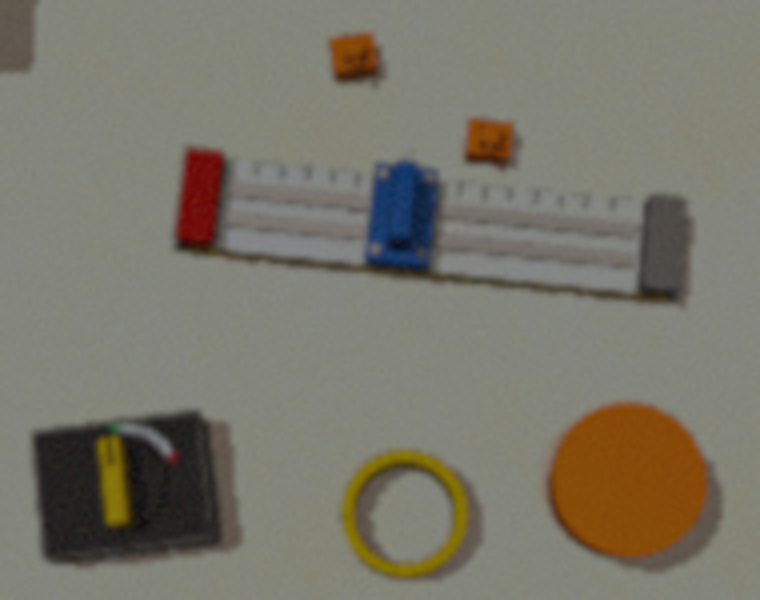

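The top view shows the blue carriage at pixel (325,173), the red stop at (275,169) and the grey block at (391,181). The rightmost marker is at (347,154) and the real readout, with the yellow knob, is at (253,240). The scene view shows the same layout. Next I move above the carriage.

step_arm:
  steps:
    - [0,-30,10,0,0,0]
    - [0,-30,5,0,0,0]
    - [0,-30,0,0,0,0]
    - [0,-30,0,0,0,0]
    - [22,-28,0,0,0,0.025]
    - [22,-28,0,0,0,0.025]
    - [22,-28,0,0,0,0.025]
    - [22,-28,0,0,0,0.025]
    - [22,-28,0,0,0,0.025]
    - [22,-28,0,0,0,0.025]
    - [22,-28,0,0,0,0.025]
    - [22,-28,0,0,0,0.025]
    - [22,-28,0,0,0,0.025]
    - [22,-28,0,0,0,0.03]
    - [22,-28,0,0,0,0]
    - [22,-28,0,0,0,0]
    - [22,-28,0,0,0,0]
    - [22,-28,0,0,0,0]
    - [22,-28,0,0,0,0]
    - [22,-28,0,0,0,0]
  gripper: 1.0

```text
clock: 1.77
position: [0.5924, 0.0077, 0.2414]
ee_rot: [-0.218, -3.133, -0.0]
force: [-0.2, 0.7, 0.2]
width: 1.0
gripper_force: 0.0
```

Run:
```python
from h import *
import pickle
s=observe();c=cams.get_calibration('wrist');im=cams.get_image('wrist');cv2.imwrite('pics/w1.png',im[:,:,::-1]);pickle.dump(c,open('w1.pkl','wb'))
print(s['clock'],s['position'],s['ee_rot'],s['joints'].round(2) if hasattr(s['joints'],'round') else s['joints'])
for n,lo,hi,z in [('red',(0,150,60),(5,255,255),.052),('blue',(100,120,50),(125,255,255),.1),('mark',(6,150,80),(18,255,255),.05)]:
    for b in blobs(im,lo,hi,80):
        print(n,b[0],b[1],b[2],pt(c,*b[1],z).round(4)); print(np.array([pt(c,*q,z)[:2] for q in cv2.boxPoints(b[3])]).round(4).tolist())
```

```text
1.7667 [0.59243012 0.00768245 0.24141945] [-2.17554820e-01 -3.13344837e+00 -3.83158317e-05] [-0.34  0.38  0.33  1.65 -0.13  1.13  1.46]
red 1275 [439.3 206.3] [423 178  32  57] [0.6496 0.1591 0.052 ]
[[0.6854, 0.1363], [0.6078, 0.1433], [0.615, 0.1787], [0.6932, 0.1739]]
blue 2087 [320.  208.8] [301 179  39  67] [0.6154 0.0067 0.1   ]
[[0.5785, -0.0091], [0.5843, 0.0319], [0.6628, 0.0225], [0.6566, -0.0216]]
mark 11637 [132.6  45.4] [ 59   0 151  98] [ 0.4122 -0.1763  0.05  ]
[[0.3591, -0.2402], [0.3814, -0.0808], [0.4769, -0.1054], [0.4525, -0.2796]]
mark 1154 [582.2  83.9] [556  31  84  95] [0.5231 0.3267 0.05  ]
[[0.5524, 0.2993], [0.4612, 0.3037], [0.4861, 0.397], [0.5804, 0.4005]]
mark 600 [278.8 249.4] [266 237  26  26] [ 0.6824 -0.0598  0.05  ]
[[0.6617, -0.0736], [0.6664, -0.0401], [0.7038, -0.0464], [0.6989, -0.0809]]
```

View pics/w1.png

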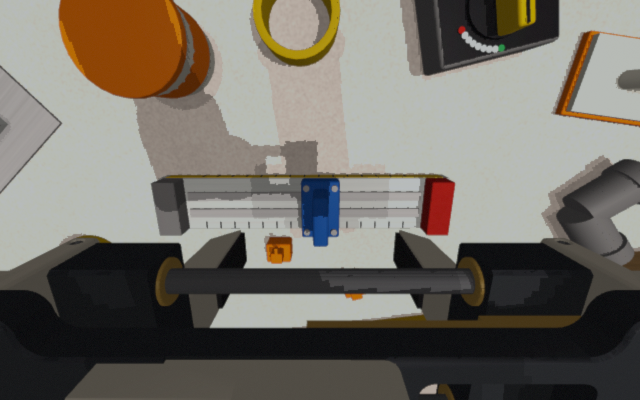

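Run:
```python
from h import *
import pickle
c=pickle.load(open('w1.pkl','rb'));im=cv2.imread('pics/w1.png')
o,_=ray(c,320,200);print('cam',o.round(3), 'nadir px',proj(c,[o[0],o[1],0]))
for q in [(320.5,209)]: print('saddle',pt(c,*q,.054).round(4))
for q in [(320,200),(320,240)]: print('fin',pt(c,*q,.101).round(4))
a=pt(c,180,177,.02);b=pt(c,425,177,.02);print('rail yaw',np.arctan2(b[0]-a[0],b[1]-a[1]))
cv2.imwrite('pics/w1c.png',cv2.resize(im[165:270,250:350],None,fx=5.5,fy=5.5,interpolation=2))
```

```text
cam [0.516 0.02  0.399] nadir px (np.float64(319.35374058554584), np.float64(115.95296455915147))
saddle [0.631  0.0052 0.054 ]
fin [0.6048 0.0081 0.101 ]
fin [0.6529 0.0014 0.101 ]
rail yaw 0.13948270985067587
```

View pics/w1c.png

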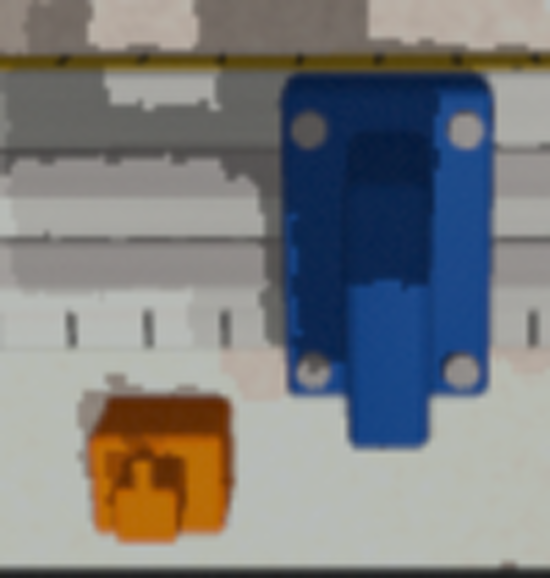

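step_arm:
  steps:
    - [19.5,-1.5,0,0,0,0]
    - [19,-1,-15,0,0,0]
    - [0,0,-30,0,0,0]
    - [0,0,-35,0,0,0]
    - [0,0,-35,0,0,0]
    - [0,0,-30,0,0,0]
    - [0,0,-20,0,0,0]
    - [0,0,-10,0,0,0]
    - [0,0,-5,0,0,0]
    - [0,0,0,0,0,0]
  gripper: 1.0

```text
clock: 2.65
position: [0.63, 0.0067, 0.0612]
ee_rot: [-0.218, -3.133, 0.0]
force: [0.2, 0.1, 0.2]
width: 0.998
gripper_force: 0.0
```

step_arm:
  steps:
    - [0,0,0,0,0,0]
    - [0,0,0,0,0,0]
    - [0,0,0,0,0,0]
    - [0,0,0,0,0,0]
    - [0,0,0,0,0,0]
    - [0,0,0,0,0,0]
    - [0,0,0,0,0,0]
    - [0,0,0,0,0,0]
  gripper: 0.0
  force: 20

```text
clock: 3.32
position: [0.6303, 0.0067, 0.0618]
ee_rot: [0.218, 3.134, 0.0]
force: [0.0, 0.1, -0.2]
width: 0.469
gripper_force: 0.0
```

step_arm:
  steps:
    - [0,0,0,0,0,0]
    - [0,0,0,0,0,0]
    - [0,0,0,0,0,0]
    - [0,0,0,0,0,0]
    - [0,0,0,0,0,0]
    - [0,0,0,0,0,0]
    - [0,0,0,0,0,0]
    - [1.4,10,0,0,0,0]
    - [1.4,10,0,0,0,0]
    - [1.4,10,0,0,0,0]
    - [1.4,10,0,0,0,0]
    - [1.4,10,0,0,0,0]
    - [1.4,10,0,0,0,0]
    - [1.4,10,0,0,0,0]
    - [1.4,10,0,0,0,0]
    - [0.7,5,0,0,0,0]
    - [0.7,5,0,0,0,0]

```text
clock: 4.73
position: [0.6429, 0.0977, 0.0617]
ee_rot: [-0.217, -3.134, -0.0]
force: [-1.4, -2.9, 1.4]
width: 0.189
gripper_force: 20.0
```

Run:
```python
from h import *
s=observe();c=cams.get_calibration('wrist');im=cams.get_image('wrist');cv2.imwrite('pics/w2.png',im[:,:,::-1])
print(s['position'],s['width'],s['gripper_force'],s['force'])
for n,lo,hi,z in [('red',(0,150,60),(5,255,255),.052),('blue',(100,120,50),(125,255,255),.054)]:
    for b in blobs(im,lo,hi,80): print(n,b[0],b[2],pt(c,b[2][0],b[2][1]+5,z).round(4),pt(c,b[2][0]+b[2][2],b[2][1]+5,z).round(4))
```

```text
[0.64287868 0.09769952 0.06170567] 0.18917305642607946 19.997745752334595 [-1.39755859 -2.91709279  1.39057644]
red 3256 [383 178  59  65] [0.6109 0.1431 0.052 ] [0.6159 0.1789 0.052 ]
blue 5065 [280 180  80  89] [0.6029 0.0806 0.054 ] [0.6097 0.1288 0.054 ]
blue 871 [302 294  36  26] [0.6846 0.0812 0.054 ] [0.6881 0.1058 0.054 ]
```

step_arm:
  steps:
    - [0.7,5,0,0,0,0]
    - [0.6,4,0,0,0,0]
    - [0.2,1.5,0,0,0,0]
    - [0.2,1.5,0,0,0,0]
    - [0.2,1.5,0,0,0,0]

```text
clock: 5.2
position: [0.6446, 0.11, 0.0617]
ee_rot: [-0.218, -3.133, 0.0]
force: [-4.3, -1.7, 0.7]
width: 0.192
gripper_force: 20.0
```

step_arm:
  steps:
    - [0.15,1,0,0,0,0]
    - [0.15,1,0,0,0,0]
    - [0,0,0,0,0,0]

```text
clock: 5.45
position: [0.6449, 0.1124, 0.0617]
ee_rot: [-0.218, -3.134, -0.0]
force: [-3.5, -1.6, 1.3]
width: 0.195
gripper_force: 20.0
```

step_arm:
  steps:
    - [0.15,1,0,0,0,0]
    - [0.15,1,0,0,0,0]
    - [0,0,0,0,0,0]

```text
clock: 5.7
position: [0.6452, 0.1145, 0.0617]
ee_rot: [-0.218, -3.134, -0.0]
force: [-4.5, -1.8, 1.8]
width: 0.192
gripper_force: 20.0
```

step_arm:
  steps:
    - [0.15,1,0,0,0,0]
    - [0.15,1,0,0,0,0]
    - [0,0,0,0,0,0]

```text
clock: 5.95
position: [0.6455, 0.1165, 0.0617]
ee_rot: [-0.218, -3.134, -0.0]
force: [-4.8, -1.3, 1.6]
width: 0.19
gripper_force: 20.0
```

step_arm:
  steps:
    - [0.15,1,0,0,0,0]
    - [0.15,1,0,0,0,0]
    - [0,0,0,0,0,0]

```text
clock: 6.2
position: [0.6458, 0.1185, 0.0617]
ee_rot: [-0.218, -3.134, -0.0]
force: [-5.2, -1.0, 3.1]
width: 0.198
gripper_force: 20.0
```

step_arm:
  steps:
    - [0.15,1,0,0,0,0]
    - [0.15,1,0,0,0,0]
    - [0,0,0,0,0,0]

```text
clock: 6.45
position: [0.6459, 0.1198, 0.0617]
ee_rot: [-0.218, -3.133, 0.001]
force: [-5.7, -4.2, 3.7]
width: 0.197
gripper_force: 20.0
```

Run:
```python
from h import *
c=cams.get_calibration('wrist');im=cams.get_image('wrist');cv2.imwrite('pics/w3.png',im[150:350,220:480,::-1].repeat(3,0).repeat(3,1)[:600,:780])
for n,lo,hi,z in [('red',(0,150,60),(5,255,255),.052),('blue',(100,120,50),(125,255,255),.054)]:
    for b in blobs(im,lo,hi,80): print(n,b[0],b[2],pt(c,b[2][0],b[2][1]+5,z).round(4),pt(c,b[2][0]+b[2][2],b[2][1]+5,z).round(4))
```

```text
red 2712 [357 177  50  66] [0.6111 0.1495 0.052 ] [0.6154 0.1798 0.052 ]
blue 5073 [280 180  80  89] [0.606  0.1028 0.054 ] [0.6128 0.1509 0.054 ]
blue 869 [302 294  36  26] [0.6877 0.1033 0.054 ] [0.6911 0.1279 0.054 ]
```

View pics/w3.png

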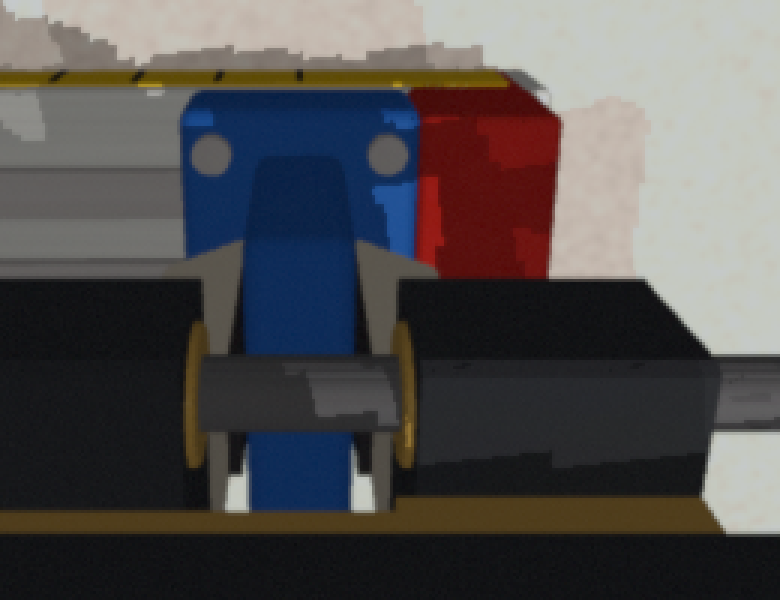

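The carriage's right edge at (357,180) now touches the red block, and the force is rising. I'll press a little harder.

step_arm:
  steps:
    - [0.15,1,0,0,0,0]
    - [0.15,1,0,0,0,0]
    - [0.1,1,0,0,0,0]
    - [0,0,0,0,0,0]
    - [0,0,0,0,0,0]

```text
clock: 6.92
position: [0.6459, 0.1198, 0.0617]
ee_rot: [-0.222, -3.132, 0.005]
force: [-8.8, -9.6, 5.5]
width: 0.192
gripper_force: 20.0
```

step_arm:
  steps:
    - [0,0,0,0,0,0]
    - [0,0,0,0,0,0]
    - [0,0,0,0,0,0]
    - [0,0,0,0,0,0]
    - [0,0,0,0,0,0]
    - [0,0,0,0,0,0]
    - [0,0,20,0,0,0]
    - [0,0,35,0,0,0]
    - [0,0,40,0,0,0]
    - [0,0,40,0,0,0]
    - [0,0,30,0,0,0]
    - [-20,10,0,0,0,0]
    - [-30,12,0,0,0,0.02]
    - [-30,12,0,0,0,0.04]
    - [-30,12,0,0,0,0.04]
    - [-30,12,0,0,0,0.04]
    - [-30,12,0,0,0,0.04]
    - [-25,12,0,0,0,0.04]
    - [-20,12,0,0,0,0.02]
    - [0,0,0,0,0,0]
  gripper: 0.6

```text
clock: 8.58
position: [0.4278, 0.22, 0.2269]
ee_rot: [0.169, -3.135, -0.003]
force: [0.1, 0.1, -0.4]
width: 0.6
gripper_force: 0.0
```

Run:
```python
from h import *
import pickle
s=observe();c=cams.get_calibration('wrist');im=cams.get_image('wrist');pickle.dump(c,open('w4.pkl','wb'))
print(s['clock'],s['position'],s['ee_rot'],s['width'],s['joints'])
o,_=ray(c,320,200);print('cam',o.round(3))
for n,lo,hi,z in [('knob',(20,140,60),(34,255,255),.103),('green',(45,120,50),(85,255,255),.06),('blue',(100,120,50),(125,255,255),.1)]:
    for b in blobs(im,lo,hi,15):
        print(n,b[0],b[1],b[2],pt(c,*b[1],z).round(4),np.round(b[3][1],1)); print(np.array([pt(c,*q,z)[:2] for q in cv2.boxPoints(b[3])]).round(4).tolist())
t=cams.get_calibration('top');it=cams.get_image('top')
for b in blobs(it,(22,140,100),(32,255,255),15,(230,220,282,265)): print('topknob',b, pt(t,*b[1],.1))
cv2.imwrite('pics/w4.png',im[:,:,::-1])
```

```text
8.5833 [0.42775169 0.22002199 0.22690954] [ 1.68973487e-01 -3.13544861e+00 -2.77045955e-03] 0.6003685559290042 [-0.77094645  0.19717975  0.22172454  1.92544968 -0.05313717  1.02485109
  1.15272578]
cam [0.351 0.213 0.385]
knob 1247 [428.3  25.1] [411   0  38  55] [0.2639 0.3013 0.103 ] [25.2 59.9]
[[0.2869, 0.2887], [0.241, 0.2923], [0.2432, 0.3143], [0.2895, 0.312]]
knob 2761 [610.9 126. ] [588  95  47  66] [0.3299 0.4976 0.103 ] [65. 46.]
[[0.3048, 0.4645], [0.3002, 0.508], [0.3594, 0.5343], [0.3644, 0.4879]]
knob 4549 [148.2 140.2] [103 101  97  82] [0.3918 0.0481 0.103 ] [81. 96.]
[[0.3593, 0.0079], [0.3496, 0.0984], [0.429, 0.0972], [0.4394, -0.0009]]
knob 903 [318.1 190.1] [311 160  16  63] [0.4245 0.22   0.103 ] [62. 15.]
[[0.3941, 0.2096], [0.3925, 0.2246], [0.4589, 0.2322], [0.4606, 0.2162]]
knob 275 [ 35.2 243.3] [ 12 238  47  12] [ 0.5175 -0.0825  0.103 ] [45.7  7.1]
[[0.5188, -0.1075], [0.5102, -0.1043], [0.516, -0.0577], [0.5247, -0.0605]]
knob 137 [113.3 259.6] [103 255  23  11] [0.5288 0.0006 0.103 ] [22.4  7.3]
[[0.5323, -0.0125], [0.5232, -0.0099], [0.5261, 0.0138], 
[... 1352 characters left out ...]
5] [263 322   7   6] [0.5983 0.1754 0.103 ] [5. 6.]
[[0.5951, 0.1712], [0.5943, 0.1784], [0.6016, 0.1788], [0.6023, 0.1716]]
knob 20 [273.8 324.4] [270 322   9   6] [0.5972 0.1844 0.103 ] [7.9 4.9]
[[0.6, 0.18], [0.5928, 0.1804], [0.5934, 0.1899], [0.6006, 0.1895]]
knob 30 [306.1 324.3] [297 322  20   6] [0.593  0.2233 0.103 ] [ 5. 19.]
[[0.5908, 0.212], [0.5884, 0.2348], [0.5956, 0.2356], [0.598, 0.2126]]
green 38 [411.4  67.9] [408  64   7   8] [0.2918 0.3056 0.06  ] [5.2 7.6]
[[0.2947, 0.3023], [0.2876, 0.3039], [0.2889, 0.3094], [0.296, 0.3078]]
green 22 [588.9 163.1] [587 161   5   5] [0.3698 0.5323 0.06  ] [4. 4.]
[[0.3676, 0.5292], [0.3671, 0.5338], [0.3716, 0.5356], [0.3721, 0.5309]]
```

View pics/w4.png

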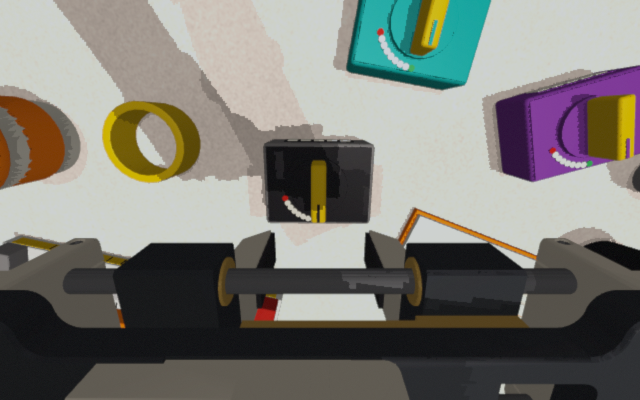

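The bar knob at (319,191) is level with the tool and directly below it. I'll descend and grip.

step_arm:
  steps:
    - [0,0,-30,0,0,0]
    - [0,0,-35,0,0,0]
    - [0,0,-35,0,0,0]
    - [0,0,-30,0,0,0]
    - [0,0,-15,0,0,0]
    - [0,0,-10,0,0,0]
    - [0,0,0,0,0,0]

```text
clock: 9.27
position: [0.4319, 0.2159, 0.07]
ee_rot: [0.156, -3.136, 0.003]
force: [-0.4, 0.1, -0.4]
width: 0.602
gripper_force: 0.0
```

step_arm:
  steps:
    - [0,0,0,0,0,0]
    - [0,0,0,0,0,0]
    - [0,0,0,0,0,0]
    - [0,0,0,0,0,0]
    - [0,0,0,0,0,0]
    - [0,0,0,0,0,0]
    - [0,0,0,0,0,0]
    - [0,0,0,0,0,0]
    - [0,0,0,0,0,0]
  gripper: 0.0
  force: 25

```text
clock: 10.02
position: [0.4319, 0.219, 0.0723]
ee_rot: [-0.161, 3.136, 0.003]
force: [-1.2, 5.6, 2.2]
width: 0.172
gripper_force: 25.0
```

step_arm:
  steps:
    - [-2,2,0,0,0,0]
    - [-1,1.5,0,0,0,0]
    - [0,0,0,0,0,0]
    - [0,0,0,0,0,0]

```text
clock: 10.35
position: [0.4317, 0.2192, 0.0723]
ee_rot: [-0.155, 3.133, -0.001]
force: [9.2, -4.7, -2.6]
width: 0.171
gripper_force: 25.0
```

```bash
python3 -c "
from h import *
s=observe();print(s['position'],s['ee_rot'],s['force'],s['ft_torque'],s['joints'])"
```

```text
[0.43166321 0.21923895 0.07229839] [-1.54953699e-01  3.13319817e+00 -1.21387799e-03] [ 9.17041089 -4.65814124 -2.55975405] [-1.24534225e+00 -1.81377237e+00  1.05976454e-03] [-0.73036561  0.41062101  0.19137943  2.09709741 -0.12253869  0.64054836
  1.21322467]
```

step_arm:
  steps:
    - [1,-1.5,0,0,0,0]
    - [0,0,0,0,0,-0.03]
    - [0,0,0,0,0,-0.06]
    - [0,0,0,0,0,-0.07]
    - [0,0,0,0,0,-0.07]
    - [0,0,0,0,0,-0.07]
    - [0,0,0,0,0,-0.07]
    - [0,0,0,0,0,-0.07]
    - [0,0,0,0,0,-0.06]
    - [0,0,0,0,0,0]

```text
clock: 11.18
position: [0.4316, 0.2183, 0.0723]
ee_rot: [0.631, 3.074, 0.0]
force: [5.5, -4.7, 1.8]
width: 0.171
gripper_force: 25.0
```

```bash
python3 -c "
from h import *
s=observe();print(s['position'],s['ee_rot'],s['force'],s['ft_torque'],s['joints'])"
```

```text
[0.43157068 0.21826923 0.0722693 ] [6.30687217e-01 3.07444979e+00 2.60928888e-04] [ 5.52266456 -4.68701495  1.75082416] [-0.97741696 -1.18438469  0.10508441] [-0.83331064  0.41947513  0.33015519  2.10568626 -0.2179014   0.64570964
  0.81086064]
```

step_arm:
  steps:
    - [0,0,0,0,0,-0.06]
    - [0,0,0,0,0,-0.07]
    - [0,0,0,0,0,-0.07]
    - [0,0,0,0,0,-0.07]
    - [0,0,0,0,0,-0.07]
    - [0,0,0,0,0,-0.07]
    - [0,0,0,0,0,-0.07]
    - [0,0,0,0,0,-0.07]
    - [0,0,0,0,0,-0.07]
    - [0,0,0,0,0,0]

```text
clock: 12.02
position: [0.4309, 0.2174, 0.0722]
ee_rot: [1.54, 2.736, -0.001]
force: [3.2, -8.2, 5.7]
width: 0.174
gripper_force: 25.0
```

```bash
python3 -c "
from h import *
s=observe();print(2*np.arctan2(s['ee_rot'][0],s['ee_rot'][1]));print(s['position'],s['ee_rot'],s['force'],s['ft_torque'],s['joints'])"
```

```text
1.025509187357476
[0.43085912 0.21744016 0.07223617] [ 1.54010145e+00  2.73562003e+00 -6.37095965e-04] [ 3.24950905 -8.17776198  5.70870934] [-1.61036888 -0.58190786  0.1945409 ] [-0.9624161   0.4407639   0.50629198  2.11666713 -0.34008625  0.66115512
  0.31988004]
```

step_arm:
  steps:
    - [0,0,0,0,0,-0.04]
    - [0,0,0,0,0,-0.04]
    - [0,0,0,0,0,-0.04]
    - [0,0,0,0,0,-0.03]
    - [0,0,0,0,0,0]

```text
clock: 12.43
position: [0.4306, 0.2177, 0.0722]
ee_rot: [1.736, 2.616, -0.001]
force: [2.3, -7.6, 7.3]
width: 0.18
gripper_force: 25.8
```

```bash
python3 -c "
from h import *
s=observe();print(2*np.arctan2(s['ee_rot'][0],s['ee_rot'][1]));print(s['position'],s['force'],s['ft_torque'])"
```

```text
1.1717001120564003
[0.43056258 0.21771073 0.07220672] [ 2.30916276 -7.61520195  7.31345241] [-1.49504242 -0.38828432  0.66002217]
```

step_arm:
  steps:
    - [0,0,0,0,0,-0.02]
    - [0,0,0,0,0,0]
    - [0,0,0,0,0,0]
    - [0,0,0,0,0,0]
    - [0,0,0,0,0,0]
    - [0,0,0,0,0,0]
    - [0,0,0,0,0,0]
    - [0,0,0,0,0,0]
    - [0,0,0,0,0,0]
    - [0,0,0,0,0,0]
    - [0,0,0,0,0,0]
    - [0,0,0,0,0,0]
    - [0,0,0,0,0,0]

```text
clock: 13.52
position: [0.4305, 0.2178, 0.0722]
ee_rot: [1.759, 2.601, -0.0]
force: [2.0, -7.2, 6.7]
width: 0.182
gripper_force: 26.3
```

step_arm:
  steps:
    - [0,0,0,0,0,0.05]
    - [0,0,0,0,0,0.07]
    - [0,0,0,0,0,0.07]
    - [0,0,0,0,0,0.07]
    - [0,0,0,0,0,0.07]
    - [0,0,0,0,0,0.07]
    - [0,0,0,0,0,0.07]
    - [0,0,0,0,0,0.07]
    - [0,0,0,0,0,0.07]
    - [0,0,0,0,0,0.07]
    - [0,0,0,0,0,0.07]
    - [0,0,0,0,0,0.07]
    - [0,0,0,0,0,0.07]
    - [0,0,0,0,0,0.07]
    - [0,0,0,0,0,0.07]
    - [0,0,0,0,0,0.07]
    - [0,0,0,0,0,0.07]
    - [0,0,0,0,0,0.07]
    - [0,0,0,0,0,0.05]
    - [0,0,0,0,0,0]

```text
clock: 15.18
position: [0.4309, 0.219, 0.0722]
ee_rot: [-0.16, 3.136, 0.001]
force: [4.2, -1.4, 2.0]
width: 0.174
gripper_force: 25.0
```

```bash
python3 -c "
from h import *
s=observe();print(2*np.arctan2(s['ee_rot'][0],s['ee_rot'][1]));print(s['position'],s['force'],s['ft_torque'])"
```

```text
-0.10167426845013276
[0.43089858 0.21904627 0.07221431] [ 4.15612901 -1.4416282   2.0101483 ] [-0.33305705 -0.81397683 -0.22965532]
```

step_arm:
  steps:
    - [0,0,0,0,0,0]
    - [0,0,0,0,0,0]
    - [0,0,0,0,0,0]
    - [0,0,0,0,0,0]
    - [0,0,0,0,0,0]
    - [0,0,0,0,0,0]
    - [0,0,10,0,0,0]
    - [0,0,30,0,0,0]
    - [0,0,35,0,0,0]
    - [0,0,35,0,0,0]
    - [0,0,35,0,0,0]
    - [0,0,10,0,0,0]
    - [0,0,0,0,0,0]
    - [0,0,0,0,0,0]
  gripper: 0.6

```text
clock: 16.35
position: [0.4298, 0.2193, 0.2273]
ee_rot: [-0.159, 3.136, 0.002]
force: [-0.1, 0.3, -0.1]
width: 0.599
gripper_force: 0.0
```

Run:
```python
from h import *
s=observe();c=cams.get_calibration('wrist');im=cams.get_image('wrist')
print(s['clock'],s['position'],s['ee_rot'])
for b in blobs(im,(20,140,60),(34,255,255),300,(250,120,400,240)): print(b[1],np.array([pt(c,*q,.103)[:2] for q in cv2.boxPoints(b[3])]).round(4).tolist())
t=cams.get_calibration('top');it=cams.get_image('top')
for n,lo,hi,z in [('red',(0,150,80),(5,255,255),.052),('blue',(100,120,60),(125,255,255),.09)]:
    for b in blobs(it,lo,hi,15,(250,140,350,200)): print(n,b[0],b[1],b[2],pt(t,*b[1],z).round(4))
cv2.imwrite('pics/w5.png',np.vstack([im[130:330,:,::-1],it[130:330,:,::-1]]))
```

```text
16.35 [0.42976407 0.21927642 0.2273158 ] [-1.58780176e-01  3.13645761e+00  1.56756865e-03]
[319.1 188.2] [[0.3944, 0.2098], [0.3928, 0.2248], [0.4591, 0.232], [0.4607, 0.216]]
red 165 [273.9 168.7] [269 158  11  23] [0.6522 0.1592 0.052 ]
blue 301 [287.1 169.7] [279 157  17  26] [0.6379 0.1158 0.09  ]
```

View pics/w5.png

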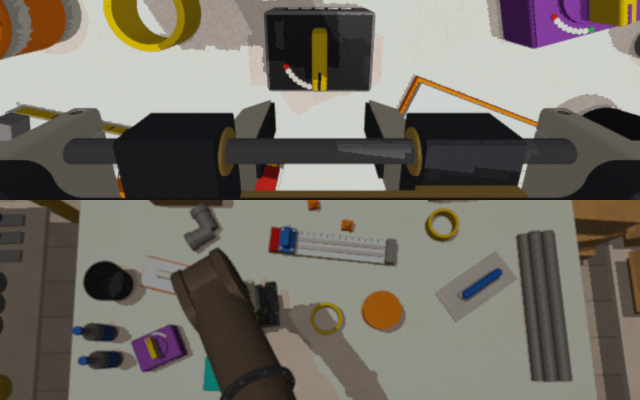

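The knob at (319,188) is back at rest, and the carriage sits against the red block at top-view pixel (287,170). Next I return to the carriage.

step_arm:
  steps:
    - [18,-8,0,0,0,-0.02]
    - [27,-12.5,0,0,0,-0.03]
    - [27,-12.5,0,0,0,-0.03]
    - [27,-12.5,0,0,0,-0.03]
    - [27,-12.5,0,0,0,-0.03]
    - [27,-12.5,0,0,0,-0.03]
    - [27,-12.5,0,0,0,-0.03]
    - [24,-11,0,0,0,-0.03]
    - [12,-5.5,0,0,0,-0.01]
    - [0,0,0,0,0,0]
    - [0,0,0,0,0,0]

```text
clock: 17.37
position: [0.6451, 0.119, 0.2246]
ee_rot: [-0.219, -3.131, 0.002]
force: [-0.2, -0.1, -0.1]
width: 0.599
gripper_force: 0.0
```

Run:
```python
from h import *
s=observe();c=cams.get_calibration('wrist');im=cams.get_image('wrist')
print(s['clock'],s['position'],2*np.arctan2(s['ee_rot'][0],s['ee_rot'][1]))
for b in blobs(im,(100,120,50),(125,255,255),300): print(b[1],b[2],pt(c,*b[1],.054),pt(c,b[1][0],b[1][1],.1))
for b in blobs(im,(6,150,80),(18,255,255),80): print('m',b[1],b[2],pt(c,*b[1],.05))
```

```text
17.3667 [0.64508998 0.11901599 0.22460224] -6.143387388088476
[320.7 184.4] [300 152  42  70] [0.64667852 0.12161668 0.054     ] [0.63581346 0.12300389 0.1       ]
m [16.4 22.8] [ 0  0 39 54] [ 0.43148681 -0.16929497  0.05      ]
m [69.5 33.2] [25  0 69 64] [ 0.44848223 -0.11808022  0.05      ]
m [532.   68.7] [481   0 159 106] [0.5518299  0.36703331 0.05      ]
m [193.4 230.8] [177 219  34  24] [ 0.6852625  -0.04855315  0.05      ]
m [281.8 261.8] [274 254  17  15] [0.74475794 0.05577251 0.05      ]
```

step_arm:
  steps:
    - [0,0,-30,0,0,0]
    - [0,0,-35,0,0,0]
    - [0,0,-35,0,0,0]
    - [0,0,-30,0,0,0]
    - [0,0,-20,0,0,0]
    - [0,0,-10,0,0,0]
    - [0,0,-3,0,0,0]
    - [0,0,0,0,0,0]

```text
clock: 18.08
position: [0.6451, 0.1203, 0.0637]
ee_rot: [-0.217, -3.133, -0.0]
force: [-0.4, 0.3, -0.8]
width: 0.6
gripper_force: 0.0
```

step_arm:
  steps:
    - [0,0,0,0,0,0]
    - [0,0,0,0,0,0]
    - [0,0,0,0,0,0]
    - [0,0,0,0,0,0]
    - [0,0,0,0,0,0]
    - [0,0,0,0,0,0]
    - [0,0,0,0,0,0]
    - [0,0,0,0,0,0]
    - [0,0,0,0,0,0]
  gripper: 0.0
  force: 20

```text
clock: 18.83
position: [0.6459, 0.1197, 0.064]
ee_rot: [0.218, 3.134, 0.0]
force: [-1.4, 0.4, 4.5]
width: 0.197
gripper_force: 20.0
```

Run:
```python
from h import *
import pickle
c=pickle.load(open('w1.pkl','rb'));d=np.array([np.sin(.1395),np.cos(.1395)])
for q in [(275,246),(276,248.6),(277,252)]:
    p=pt(c,*q,.05);print(p.round(4),p[:2]@d)
print('fin w1',np.array([.631,.0048])@d)
s=observe();print(s['position'],s['force'],s['position'][:2]@d)
```

```text
[ 0.6766 -0.064   0.05  ] 0.030685956284964847
[ 0.6806 -0.0634  0.05  ] 0.03188160203160943
[ 0.6859 -0.063   0.05  ] 0.033031540683912265
fin w1 0.09249265229141468
[0.6458885  0.11971145 0.06404058] [-1.37904188  0.43176465  4.52695604] 0.20835803219403337
```

step_arm:
  steps:
    - [-0.7,-5,0,0,0,0]
    - [-1.4,-10,0,0,0,0]
    - [-1.4,-10,0,0,0,0]
    - [-1.4,-10,0,0,0,0]
    - [-1.4,-10,0,0,0,0]
    - [-1.4,-10,0,0,0,0]
    - [-1.4,-10,0,0,0,0]
    - [-1.4,-10,0,0,0,0]
    - [-1.4,-10,0,0,0,0]
    - [-1.4,-10,0,0,0,0]
    - [-1.4,-10,0,0,0,0]
    - [-1.4,-10,0,0,0,0]
    - [-1.4,-10,0,0,0,0]
    - [-1.4,-10,0,0,0,0]
    - [-1.4,-10,0,0,0,0]
    - [-1.4,-10,0,0,0,0]
    - [-1.4,-10,0,0,0,0]
    - [-1.4,-10,0,0,0,0]
    - [-0.7,-5,0,0,0,0]
    - [0,0,0,0,0,0]

```text
clock: 20.5
position: [0.6206, -0.0633, 0.064]
ee_rot: [0.222, 3.133, -0.003]
force: [3.3, -4.5, 5.6]
width: 0.2
gripper_force: 20.0
```

step_arm:
  steps:
    - [0.6,4,0,0,0,0]
    - [0.5,4,0,0,0,0]
    - [0,0,0,0,0,0]
    - [0,0,0,0,0,0]

```text
clock: 20.83
position: [0.6222, -0.0521, 0.064]
ee_rot: [0.217, 3.133, -0.0]
force: [3.3, -0.6, 6.0]
width: 0.194
gripper_force: 20.0
```

step_arm:
  steps:
    - [0,0,0,0,0,0]
    - [0,0,0,0,0,0]
    - [0,0,0,0,0,0]
    - [0,0,0,0,0,0]
    - [0,0,0,0,0,0]
    - [0,0,0,0,0,0]
    - [0,0,20,0,0,0]
    - [0,0,35,0,0,0]
    - [0,0,35,0,0,0]
    - [-20,0,0,0,0,0]
    - [-25,0,0,0,0,0]
    - [-15,0,0,0,0,0]
    - [0,0,0,0,0,0]
    - [0,0,0,0,0,0]
    - [0,0,0,0,0,0]
  gripper: 0.6

```text
clock: 22.08
position: [0.5624, -0.0522, 0.1539]
ee_rot: [0.218, 3.133, 0.0]
force: [0.6, -0.1, 0.0]
width: 0.601
gripper_force: 0.0
```

Run:
```python
from h import *
import pickle
s=observe();c=cams.get_calibration('wrist');im=cams.get_image('wrist');pickle.dump(c,open('w6.pkl','wb'))
print(s['clock'],s['position'],2*np.arctan2(s['ee_rot'][0],s['ee_rot'][1]))
cv2.imwrite('w6.png',im[:,:,::-1])
o,_=ray(c,320,200);print(o)
p=proj(c,[.683,-.064,.05]);print(p)
x,y=int(p[0]),int(p[1]);x0,y0=x-65,y-75;print(x0,y0)
cv2.imwrite('pics/w6c.png',cv2.resize(im[y0:y0+110,x0:x0+130,::-1],None,fx=5,fy=5,interpolation=2))
```

```text
22.0833 [ 0.56243724 -0.05222084  0.1539477 ] 0.1387424470430205
[ 0.48575168 -0.04000752  0.31152453]
(np.float64(322.64829368345187), np.float64(304.24061919497416))
257 229
```

View pics/w6c.png

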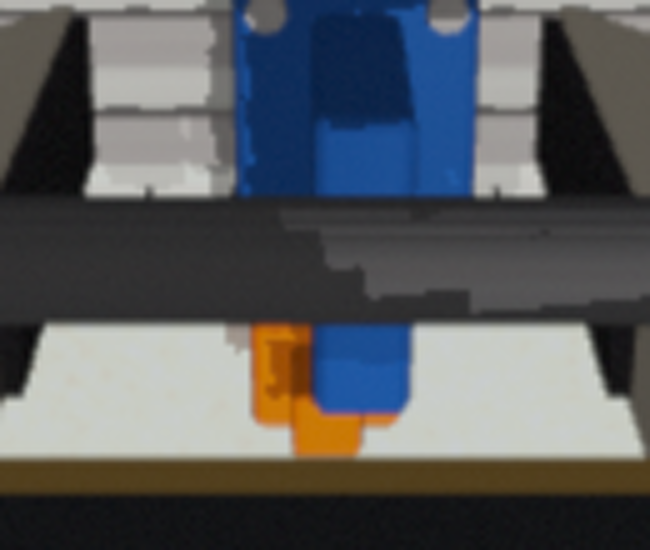

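The fin at (329,290) now sits beside the marker at (322,310). The view is too oblique to judge alignment, so I'll move the camera directly over the pair.

step_arm:
  steps:
    - [15,-2,6,0,0,0]
    - [30,-3.5,0,0,0,0]
    - [30,-3.5,0,0,0,0]
    - [30,-3.5,0,0,0,0]
    - [30,-3.5,0,0,0,0]
    - [30,-3.5,0,0,0,0]
    - [20,-3,0,0,0,0]
    - [10,-1,0,0,0,0]
    - [0,0,0,0,0,0]
    - [0,0,0,0,0,0]

```text
clock: 22.97
position: [0.7569, -0.0759, 0.1585]
ee_rot: [-0.218, -3.133, 0.001]
force: [-0.9, 0.7, 0.3]
width: 0.599
gripper_force: 0.0
```

Run:
```python
from h import *
import pickle
s=observe();c=cams.get_calibration('wrist');im=cams.get_image('wrist');pickle.dump(c,open('w7.pkl','wb'))
print(s['clock'],s['position'],2*np.arctan2(s['ee_rot'][0],s['ee_rot'][1]))
cv2.imwrite('w7.png',im[:,:,::-1])
o,_=ray(c,320,200);print(o)
p=proj(c,[.68,-.064,.05]);print(p)
x,y=int(p[0]),int(p[1]);x0,y0=x-65,max(y-70,0);print(x0,y0)
cv2.imwrite('pics/w7c.png',cv2.resize(im[y0:y0+116,x0:x0+130,::-1],None,fx=5,fy=5,interpolation=2))
```

```text
22.9667 [ 0.75688849 -0.07591808  0.15852931] -6.144440223399036
[ 0.68053805 -0.06366569  0.31625694]
(np.float64(319.02150132474986), np.float64(115.53782453424546))
254 45
```

View pics/w7c.png

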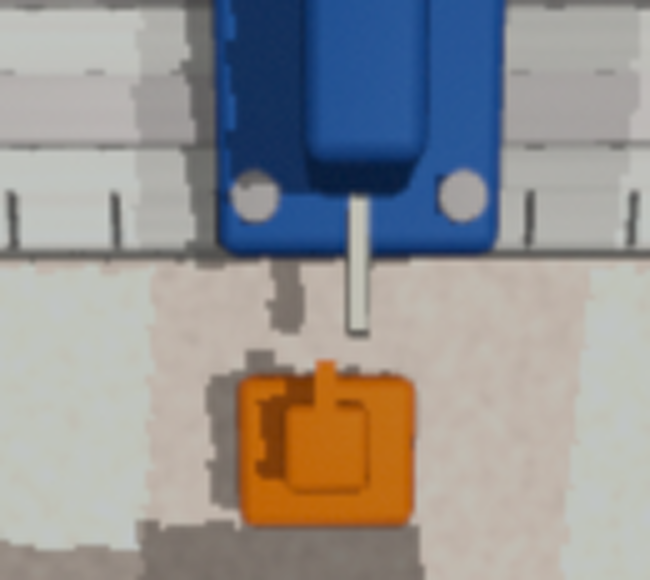

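The view from above shows the pointer at crop column 357 and the marker tip at 325. That is 6.4 px, so about 6.8 mm too far towards +y. I'll regrip and correct.

step_arm:
  steps:
    - [-15,3,0,0,0,0]
    - [-30,5,0,0,0,0]
    - [-30,5,0,0,0,0]
    - [-30,5,0,0,0,0]
    - [-20,4,0,0,0,0]
    - [-10,2,0,0,0,0]
    - [0,0,-20,0,0,0]
    - [0,0,-30,0,0,0]
    - [0,0,-30,0,0,0]
    - [0,0,-14,0,0,0]
    - [0,0,0,0,0,0]

```text
clock: 23.93
position: [0.6185, -0.0513, 0.0628]
ee_rot: [-0.217, -3.128, 0.0]
force: [-1.3, -0.6, 0.6]
width: 0.602
gripper_force: 0.0
```

step_arm:
  steps:
    - [0,0,0,0,0,0]
    - [0,0,0,0,0,0]
    - [0,0,0,0,0,0]
    - [0,0,0,0,0,0]
    - [0,0,0,0,0,0]
    - [0,0,0,0,0,0]
    - [0,0,0,0,0,0]
    - [0,0,0,0,0,0]
    - [0,0,0,0,0,0]
  gripper: 0.0

```text
clock: 24.68
position: [0.622, -0.0519, 0.0663]
ee_rot: [0.218, 3.133, 0.0]
force: [-1.1, -0.1, 5.8]
width: 0.195
gripper_force: 20.0
```

step_arm:
  steps:
    - [-0.3,-2.2,0,0,0,0]
    - [-0.3,-2.2,0,0,0,0]
    - [-0.3,-2.3,0,0,0,0]
    - [0,0,0,0,0,0]
    - [0,0,0,0,0,0]
    - [0,0,0,0,0,0]

```text
clock: 25.18
position: [0.6211, -0.0584, 0.0663]
ee_rot: [0.218, 3.133, 0.001]
force: [-1.4, 0.5, 6.2]
width: 0.196
gripper_force: 20.0
```

Now I'll release, rise and recheck from the same viewpoint.

step_arm:
  steps:
    - [0,0,0,0,0,0]
    - [0,0,0,0,0,0]
    - [0,0,0,0,0,0]
    - [0,0,0,0,0,0]
    - [0,0,0,0,0,0]
    - [0,0,0,0,0,0]
    - [0,0,20,0,0,0]
    - [0,0,35,0,0,0]
    - [0,0,38,0,0,0]
    - [15,-2,0,0,0,0]
    - [30,-3.5,0,0,0,0]
    - [30,-3.5,0,0,0,0]
    - [30,-3.5,0,0,0,0]
    - [20,-3.5,0,0,0,0]
    - [10,-2,0,0,0,0]
    - [0,0,0,0,0,0]
    - [0,0,0,0,0,0]
  gripper: 0.6

```text
clock: 26.6
position: [0.7554, -0.0768, 0.1579]
ee_rot: [-0.218, -3.133, 0.0]
force: [0.7, -0.2, 0.0]
width: 0.601
gripper_force: 0.0
```

Run:
```python
from h import *
s=observe();c=cams.get_calibration('wrist');im=cams.get_image('wrist')
cv2.imwrite('w8.png',im[:,:,::-1])
print(s['clock'],s['position'])
d=np.array([np.sin(.1395),np.cos(.1395)])
h=cv2.cvtColor(im,cv2.COLOR_RGB2HSV)
m=cv2.inRange(h,np.array((6,150,80)),np.array((18,255,255)))
for v in range(94,124):
    o=np.where(m[v,270:370])[0]+270
    g=im[v,295:345].astype(int)
    print(v,(o.min(),o.max()) if len(o) else '',end=' ')
    if 94<=v<=112: print(' '.join(f'{x:d}' for x in g.sum(1)[5:45]//3),end='')
    print()
```

```text
26.6 [ 0.75542051 -0.07679053  0.15793759]
94  79 79 80 80 80 81 79 80 80 80 81 79 81 81 81 80 79 93 179 187 183 132 90 82 81 82 82 81 81 82 81 81 82 82 81 81 82 81 81 81
95  69 69 70 69 70 70 70 69 69 70 71 69 71 70 70 70 67 91 178 187 183 126 79 69 69 70 69 70 70 70 70 70 69 71 69 68 70 69 68 70
96  54 55 55 55 57 56 56 56 56 56 56 55 56 56 57 56 53 87 178 187 182 116 65 55 56 57 55 56 56 55 54 54 57 57 56 55 55 56 56 55
97  51 53 52 50 50 51 49 49 49 48 50 50 50 50 49 51 51 85 178 186 182 109 61 54 50 49 51 50 51 50 52 55 67 67 68 69 69 68 60 68
98  85 103 103 86 83 83 83 82 82 84 85 84 83 83 83 87 103 99 179 187 182 112 106 106 88 83 83 84 85 85 90 111 128 130 131 131 132 132 120 131
99  133 164 165 123 114 114 112 109 111 127 131 132 130 129 130 135 164 134 180 187 182 125 166 169 136 127 130 131 131 130 138 172 176 177 178 178 178 180 180 180
100  175 175 172 139 119 116 113 112 120 168 178 179 178 176 175 175 174 141 181 187 182 126 170 176 174 173 176 177 176 175 177 181 181 181 182 181 181 182 183 182
101  180 177 177 171 128 115 112 111 121 169 180 183 182 180 178 178 173 1
[... 1420 characters left out ...]
179 174 129 113 113 114 114 124 169 178 178 178 178 179 179 175 137 180 187 182 127 175 181 180 179 180 181 181 180 178 177 178 179 180 179 178 179 182 184
111  180 179 175 129 114 116 129 130 136 170 176 179 179 178 177 176 171 133 173 179 175 124 170 178 177 178 180 181 181 180 179 178 178 179 180 178 178 179 182 183
112  181 179 177 142 131 138 171 174 173 175 178 181 181 180 178 175 171 127 128 130 127 106 170 177 179 181 182 182 182 181 181 180 180 181 181 179 180 181 182 182
113  
114  
115  
116  
117  
118  
119 (np.int64(319), np.int64(321)) 
120 (np.int64(318), np.int64(322)) 
121 (np.int64(306), np.int64(326)) 
122 (np.int64(303), np.int64(336)) 
123 (np.int64(303), np.int64(337))
```

```bash
python3 -c "
from cell import job
print(job.sign_off())"
```

```text
the job is handed in; nothing more can be done
None
```

I handed the job in at about 27 s. The carriage was pressed home against the red block, then the knob was turned to its stop, held about 1 s and returned to rest. The last wrist image puts the pointer about 1 mm from the marker tip, with the gripper clear; no verdict came back.

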